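# Next sample onto the balance

### The job

The grease jar is next on the balance, but it sits low in the wooden rack between two taller bottles: stand those two upright on the grey drip tray so that the jar can be gripped, return the bottle just weighed from the pan to the empty end cell of the rack, and set the jar in the middle of the pan. Then put the two bottles from the drip tray back, each in the very cell it came from. Tip nothing over, and leave everything standing upright and let go.

Things in the scene. Friction and masses are not known exactly. Their poses are not given: they have to be found in the camera images.
- bottle_rack: Fixed wooden rack, 276 (own y) x 78 mm (own x), origin under its centre. Four cells 62 x 62 mm inside, centres at y = +99, +33, -33, -99 mm, floor 6 mm above the origin. Outer boards 8 mm thick, 40 mm high; bars between cells 4 mm thick, only 16 mm high. Jar starts in cell +33, the two taller bottles in +99 and -33 (either way round), cell -99 is empty.
- free_cell (a point): Centre of the floor of the rack's empty end cell (rack y = -99 mm); axes as the rack's.
- tall_bottle: Amber glass bottle with light cap: body 52 mm diameter up to 101 mm, cap 33 mm diameter, 116 mm high in all, about 0.1 kg. Origin at the centre of its underside, z up. Starts in the rack beside the jar.
- mid_bottle: Clear glass sample bottle with black cap: body 46 mm diameter up to 90 mm, cap 29 mm diameter, 103 mm high in all, about 0.11 kg. Origin at the centre of its underside, z up. Starts in the rack on the other side of the jar.
- weighed_bottle: The smaller clear glass sample bottle with black cap, which starts on the balance pan: body 40 mm diameter up to 77 mm, cap 26 mm diameter, 89 mm high in all, about 0.09 kg. Origin at the centre of its underside, z up.
- grease_jar: Low round jar with blue screw lid, 36 mm high: lid 45.6 mm diameter from 23 to 36 mm up, body below 43 mm; about 0.07 kg. Origin at the centre of its underside, z up. In the rack it rises only 2 mm over the outer boards: grip it along the row (rack y), fingers in the two emptied neighbour cells, above the 16 mm bars.
- balance: Fixed bench balance with a white housing, 200 mm (its x) by 170 mm (its y), housing top 49 mm high, sloping display panel at its -x side. Origin under its middle.
- pan (a point): Centre of the top of the balance's round steel pan, 120 mm diameter, 60 mm above the bench; axes as the balance's. The pan does not move.
- drip_tray: Fixed shallow grey plastic tray, 208 mm (its x) by 158 mm (its y), rim 18 mm high, inner floor 194 x 144 mm lying 3 mm above its origin, which is under its centre. The tray and the balance may change sides from start to start.
There are look-alikes about, which are no part of the job. What is shaped like the tall_bottle but purple is not meant.

How it is judged:
By the outcome, as a careful person would: the job done as asked, in the order asked, and still so for the second after the job is handed in, with the robot touching nothing.
It also fails if it takes over 144 s, if anything falls off the work surface, if the arm or the gripper's body presses on something with over 40 N, if the wrist force passes 120 N, or if a joint passes its speed limit or range.

### The arm

A 6-joint arm with a two-finger parallel gripper is mounted at the origin on a cart in front of the work surface, level with it; the furniture and walls round the work are solid. World frame = base frame: x ahead of the robot, y to its left, z up, the work surface at z = 0. Lengths are in m, angles in rad, forces in N, time in s.
With the tool pointing down it reaches from about 0.425 to 0.95 m from the base axis. Payload 14.7 kg.
Tool frame: the origin (TCP) lies at the centre of the arm's flange, where the gripper is bolted on; the fingertips stand 173 mm ahead of it and the grasp point (between the pads) lies 155 mm ahead of it; z points along the fingers, y is the line along which they close (so a half turn about z gives the same grasp; the last joint's range is limited). The gripper opens to 85 mm and grips with 20 to 120 N. Pads are 22 mm wide; open, the fingers measure 114 mm over their backs; the gripper's body (76 mm by 85 mm) begins 54 mm behind the grasp point. The pads swing forward as they close: fully open they stand 13 mm farther back than shut.
Start: joints at [-1.279, 0.48, 1.596, -0, 1.065, -0.047], TCP at [0.216, -0.613, 0.405] pointing down, gripper open.
Joint ranges: [-2.75, 2.75], [-0.82, 2.05], [0.23, 2.67], [-1.56, 4.7], [0.09, 2.69], [-2.92, 2.92]. Speed limits (rad/s): [1.89, 1.89, 2.39, 3.01, 3.01, 3.01].

### API

Orientations are given as a unit quaternion [w, x, y, z].
In Python, from cell import telemetry, optics, bot gives the robot as it stands.
- The arm moves only by the shell command python3 -m crank 'ROWS' [OPENING] [FORCE]. ROWS is JSON, a list that holds one entry, the list of rows, each a list of 6 numbers: the shift along the tool's x, y, z in units of 30 mm (1.0 is 30 mm), then the turn, a rotation vector about the tool's x, y, z in units of 6 degrees (1.0 is 6 degrees). In form: [[[dx, dy, dz, ax, ay, az], ...]]. A call has 1 to 20 rows; each row is the pose to reach, as a shift and turn from the pose commanded when the call began, along the tool's axes at that moment; what a row does not reach only later rows make up. A row lasts 1/8 s, in which the tool goes at most 62.5 mm and 10.7 degrees, less where a joint would pass 70% of its speed; a pose out of reach is approached as far as the arm can. A call with a gripper value outside its range is refused whole. OPENING is the finger opening in mm, from 0 to 85.4, set as the call begins (- or left out, the last holds). The fingers move at their own pace and stop on an object; FORCE is the grip in N (left out, the last holds). Time passes only in rows, so rows that repeat a pose let the fingers close. It gives the time, the measured TCP pose, the force, the opening and the grip force at its end, in the units of the state.
- telemetry.get_obs(): the state, without advancing time (a new reading comes with each control period).
- optics.snapshot(name): name is "side" or "top"; returns (picture, depth): 480x640x3 uint8, red, green, blue; 480x640 float32, m along the optical axis (not along the pixel's ray), 0 where there is no reading.
- optics.camera_params(name): a dict with "mtx" (3x3 intrinsics, pixels), "R" (3x3) and "t" (3): a world point X has camera coordinates R X + t. Camera axes: x right, y down, z forward; pixel columns grow to the right and rows downward; lengths in m; the calibration is good to about 2 mm. A picture is of the moment at which its call begins. camera_params takes no time and is no camera call.
- bot.sign_off(): hands the job in; it is judged then, once.
The state is a dict: "time": time; "joints": joint angles; "dq": joint speeds; "tau": joint torques, N m; "position": TCP position; "ee_rot": TCP orientation; "wrist_force": force on the tool from outside, world axes, zero at the start; "moment": the same for the moment, N m; "grip_width": finger opening in m; "gripper_force": force on a finger pad.
Only numpy, scipy, OpenCV 4.12 (cv2) and the standard library are available. Lean on these libraries where they do the work, as an engineer would, in place of code of your own. Each camera call takes 0.05 s, during which the arm holds its last target. There are 200 camera calls.

## Working session

There is one attempt and no reset: what is moved stays moved. The work goes in short steps, Python scripts to look and compute and a shell command to move; the robot and the scene stay as the last step left them, time stands still between calls to the robot, and variables do not carry over. Pictures are saved under pics/ and viewed, at most 14 in all, crops included, and the job is handed in when it is done.

```bash
ls; mkdir -p pics; python3 - <<'E'
from cell import telemetry, optics
import cv2, numpy as np
o=telemetry.get_obs(); print(o)
for n in("side","top"):
    p,d=optics.snapshot(n); cv2.imwrite(f"pics/{n}0.png",p[:,:,::-1]); np.save(f"pics/{n}0.npy",d)
    c=optics.camera_params(n); print(n,c)
E
```

```text
pics
{'time': 0.0, 'joints': array([-1.27856423e+00,  4.80821050e-01,  1.59689013e+00, -1.92834007e-05,
        1.06510768e+00, -4.66123245e-02]), 'dq': array([-0.00037911,  0.00036844,  0.0008956 ,  0.00142862,  0.00104261,
        0.00041921]), 'tau': array([ 2.94626145e-03, -9.50639749e+01, -4.30182052e+01,  8.34211642e-05,
        1.21768063e-02, -5.22569405e-05]), 'position': array([ 0.21600582, -0.61283268,  0.40407321]), 'ee_rot': array([-6.07453403e-04,  9.85681381e-01,  1.68617436e-01, -8.34746911e-05]), 'wrist_force': array([0.45101705, 0.34194361, 0.62830159]), 'moment': array([ 0.00635102, -0.0291073 ,  0.00810563]), 'gripper_force': 0.0, 'grip_width': 0.0850830746409813}
side {'mtx': array([[560.22037268,   0.        , 319.3993364 ],
       [  0.        , 560.22037268, 236.85345764],
       [  0.        ,   0.        ,   1.        ]]), 'R': array([[-0.943336  , -0.3316921 ,  0.00987639],
       [-0.12260227,  0.32071659, -0.93920687],
       [ 0.30835998, -0.88719852, -0.34320971]]), 't': array([0.53055541, 0.09797401, 1.38612817])}
top {'mtx': array([[530.38294617,   0.        , 307.37824291],
       [  0.        , 530.38294617, 249.75869117],
       [  0.        ,   0.        ,   1.        ]]), 'R': array([[ 0.00542285, -0.99947095,  0.03206901],
       [-0.99788497, -0.0074861 , -0.06457209],
       [ 0.064778  , -0.03165102, -0.99739763]]), 't': array([0.05373854, 0.54325778, 1.2211122 ])}
```

View pics/top0.png

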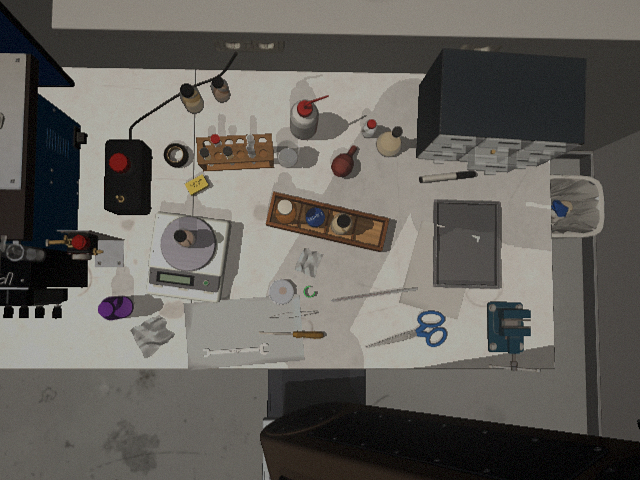

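View pics/side0.png

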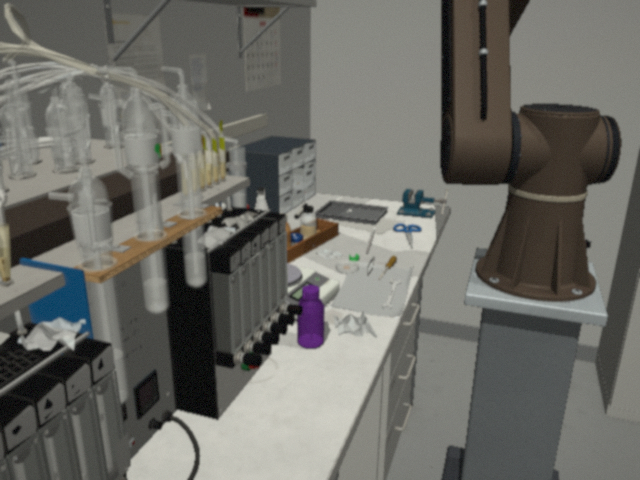

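The top view shows the rack from (267,200) to (392,240), with the tall bottle at (286,209), the jar at (316,217), the mid bottle at (342,223) and the empty cell at (370,232). The pan is at (188,242) with the weighed bottle on it, and the tray is at (467,243). The side view shows only part of the rack, around (305,235), and the tray at (350,212). The instruments hide the balance.

```bash
cat > h.py <<'E'
from cell import telemetry, optics
import cv2, numpy as np
from scipy.spatial.transform import Rotation as Rn
def cloud(n,d):
    c=optics.camera_params(n); K,R,t=c["mtx"],c["R"],c["t"]
    v,u=np.mgrid[:480,:640]
    P=np.stack([(u-K[0,2])/K[0,0]*d,(v-K[1,2])/K[1,1]*d,d],-1)
    return (P-t)@R
def proj(n,X):
    c=optics.camera_params(n); p=c["mtx"]@(c["R"]@np.asarray(X,float)+c["t"]); return p[:2]/p[2]
def ray(n,uv,z):
    c=optics.camera_params(n); o=-c["R"].T@c["t"]; r=c["R"].T@np.linalg.solve(c["mtx"],[uv[0],uv[1],1.])
    return o+r*(z-o[2])/r[2]
E
python3 - <<'E'
from h import *
d=np.load("pics/top0.npy"); W=cloud("top",d); z=W[...,2]
im=cv2.imread("pics/top0.png")
for nm,(u0,u1,v0,v1) in dict(rack=(255,405,180,260),bal=(140,245,200,310),tray=(425,510,190,295)).items():
    print(nm)
    if nm!="tray":
        for r in range(v0,v1,6): print(r,' '.join('%4d'%(1000*z[r,c]) for c in range(u0,u1,6)))
print(proj("top",[0.6,0.3,0]))
hm=np.clip(z*255/0.5,0,255).astype(np.uint8); hm[d==0]=255
cv2.imwrite("pics/hm.png",cv2.applyColorMap(hm,cv2.COLORMAP_JET))
cv2.imwrite("pics/crop.png",cv2.resize(im[175:310,90:400],None,fx=2.58,fy=2.58,interpolation=cv2.INTER_CUBIC))
E
```

```text
rack
180   -1    0    1   -2   -2   -3    3   -1    2   -3   -5    0    0    0   -4   -3    1   -1    0   -9   -1    1    0   -1    4
186    0    2   -1    0   -1   -4   -1   -3   -2   -3   -1    1    0   -7   -3   -1   -3   -3    0   -1   -2    0   -1   -2    0
192    0   -2    0   39   -1   -3    0   -6    0    2    0   -2   -5    0   -3   -2    0   -1   -1    0   -3    1   -8    1    0
198    0   -3    3   41    7   90   37   43   32   -1    0    0   -3   -5   -4   -1    0   -5   -1    1    0    0   -2    0    2
204    0    0    1   39  120  120  120    1    6   17   37   39   38   -2   -5    0    1    1   -3    2    0    0    0   -3   -2
210    0    4    1    9  115  119  120    8    2   39   43   39    5    8   31   42   38   -1   -1   -2   -3   -1   -2   -4    0
216   -2   -2   40    0   94   91   93    4    3   41   38   39    5    9  109  106    5   17   24   38   33   34    0    0   -1
222   -2    0   36   40   12   50   20   14    9   41   42   42   11   77  109  113   84    3    5    1    6    7   39   -1    0
228   -5   -1   -6    0    9   38   36   38    4    4    2    3
[... 1833 characters left out ...]
 -10   -2
272    1   -1   44   44   45   37   41   41   43   43   44   48   48   49   20   -4    0    1
278   -3    0   38   41   40   41   41   38   41   41   45   43   41   42    0   -1   -2   -5
284    0   -2   34   34   34   36   35   34   40   41   43   39   35   39    0   -2   -3    0
290   -2   32   35   33   33   33   31   29   35   31   31   37   32   30    0    0    0    1
296    0   -3   -5    2   -6   30   29   30   32   34   35   32   32   32   -4   -2    0    0
302    0   -1   -3    0   -1   -5   -3   -5   -5    0    3   -1   -3    0    0    0   -4   -1
308    0   -4    3   -3   -3   -2   -2   -1    1   -5   -3   -3   -2   -3   -4    0   -1   -2
tray
[204.37571045 225.27761393]
```

View pics/crop.png

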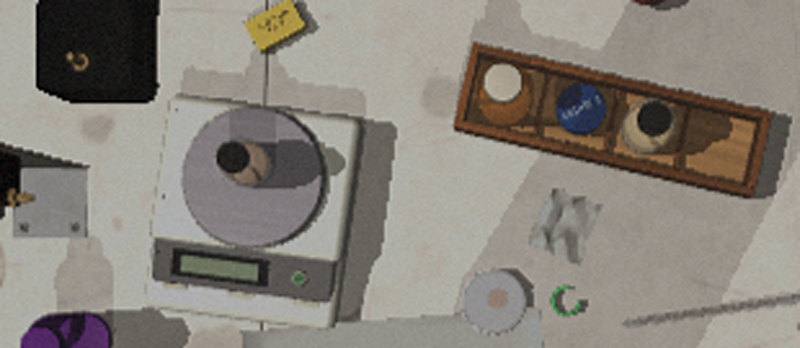

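View pics/hm.png

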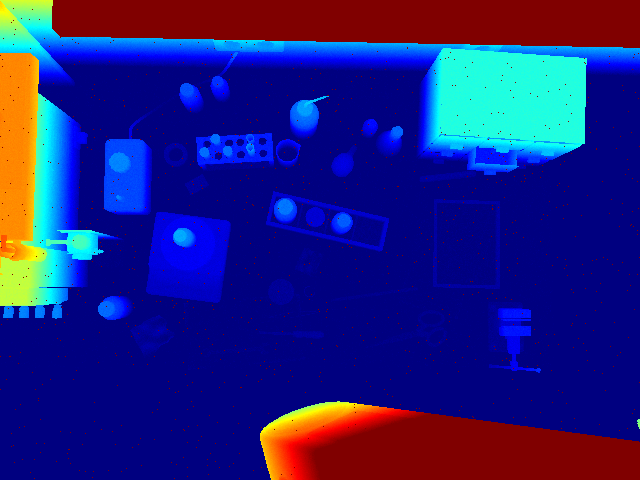

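The crop shows the caps at crop px (501,83) white, (580,107) blue lid, (655,118) black and (233,157) black on the pan. The pan's centre is at about (254,177). The height map confirms that only the tall instrument beyond the balance on the left, the dark cabinet on the right and the arm rise high. Next I'll fit these numerically.

```bash
cat > meas.py <<'E'
from h import *
def circ_top(im,d,W,seed,zmin,zmax,rad=18):
    """centre of the top disc near pixel seed: mask by height, enclosing circle; cast to plane of median z"""
    z=W[...,2]; m=((z>zmin)&(z<zmax)&(d>0)).astype(np.uint8)
    k=np.zeros_like(m); cv2.circle(k,seed,rad,1,-1); m=cv2.morphologyEx(m*k,cv2.MORPH_OPEN,np.ones((2,2),np.uint8))
    n,l,s,c=cv2.connectedComponentsWithStats(m); i=1+np.argmax(s[1:,4]); q=l==i
    zz=np.median(z[q]); X=ray("top",c[i],zz); 
    px=np.stack(np.nonzero(q)[::-1],1).astype(np.float32); (cx,cy),r=cv2.minEnclosingCircle(px)
    return X.round(4), (2*np.sqrt(s[i,4]/np.pi)*d[q].mean()/530).round(4), ray("top",(cx,cy),zz)[:2].round(4)
def rect(W,d,box,zmin,zmax):
    u0,u1,v0,v1=box; w=W[v0:v1,u0:u1]; m=((w[...,2]>zmin)&(w[...,2]<zmax)&(d[v0:v1,u0:u1]>0)).astype(np.uint8)
    n,l,s,c=cv2.connectedComponentsWithStats(m,connectivity=8); i=1+np.argmax(s[1:,4])
    p=w[l==i]; r=cv2.minAreaRect((p[:,:2]*1000).astype(np.float32)); return r,np.median(p[:,2])
E
python3 - <<'E'
from meas import *
d=np.load("pics/top0.npy"); im=cv2.imread("pics/top0.png"); W=cloud("top",d)
print("tall",circ_top(im,d,W,(285,207),.112,.13)); print("mid",circ_top(im,d,W,(343,220),.1,.12))
print("jar",circ_top(im,d,W,(315,216),.033,.05,11)); print("weighed",circ_top(im,d,W,(181,236),.136,.16))
print("pan",circ_top(im,d,W,(188,243),.0525,.07,36))
print("rack",rect(W,d,(255,405,180,260),.028,.05)); print("tray",rect(W,d,(425,510,190,295),.012,.03))
print("bal",rect(W,d,(130,245,200,310),.028,.07))
b=W[...,2]; 
# colour based lid and caps
hsv=cv2.cvtColor(im,cv2.COLOR_BGR2HSV)
def cm(m,c,r,z):
    k=np.zeros(m.shape,np.uint8); cv2.circle(k,c,r,255,-1); m=cv2.bitwise_and(m,k)
    n,l,s,ce=cv2.connectedComponentsWithStats(m); i=1+np.argmax(s[1:,4]); print(ce[i],s[i],ray("top",ce[i],z).round(4))
cm(cv2.inRange(hsv,(105,90,30),(125,255,255)),(315,216),18,.042)
cm(cv2.inRange(im,(0,0,0),(45,45,45)),(343,221),11,.109)
cm(cv2.inRange(im,(0,0,0),(45,45,45)),(180,236),11,.149)
cm(cv2.inRange(hsv,(0,0,120),(40,110,255)),(285,207),10,.122)
# side crop
s=cv2.imread("pics/side0.png"); cv2.imwrite("pics/scrop.png",cv2.resize(s[190:270,230:400],None,fx=4.5,fy=4.5,interpolation=cv2.INTER_CUBIC))
ds=np.load("pics/side0.npy"); Ws=cloud("side",ds)
for n,X in dict(tall=(.62,.12,.122),mid=(.6,-.01,.109),jar=(.61,.05,.042)).items(): print(n,proj("side",X))
E
```

```text
tall (array([0.6269, 0.1074, 0.1209]), np.float64(0.0325), array([0.6268, 0.1078]))
mid (array([ 0.5997, -0.0202,  0.1076]), np.float64(0.029), array([ 0.5995, -0.0198]))
jar (array([0.6157, 0.0387, 0.0409]), np.float64(0.0448), array([0.6156, 0.0386]))
weighed (array([0.5604, 0.3245, 0.1466]), np.float64(0.0258), array([0.5609, 0.3243]))
pan (array([0.5486, 0.3239, 0.0586]), np.float64(0.1099), array([0.55 , 0.325]))
rack (((609.1318969726562, 12.234283447265625), (275.9748840332031, 78.72190856933594), 77.3875503540039), np.float64(0.03823255153935509))
tray (((560.955078125, -317.301025390625), (159.98191833496094, 208.1421661376953), 88.91506958007812), np.float64(0.017053457149486854))
bal (((523.8698120117188, 331.1965026855469), (170.71719360351562, 189.75904846191406), 82.88274383544922), np.float64(0.047104638732005114))
[315.23076923 217.45248869] [306 208  19  19 221] [0.6157 0.0404 0.042 ]
[343.152 220.624] [337 215  13  13 125] [ 0.6009 -0.0172  0.109 ]
[179.73148148 235.59259259] [174 230  12  12 108] [0.5617 0.3261 0.149 ]
[284.29518072 206.40963855] [277 200  15  14 166] [0.6288 0.1106 0.122 ]
tall [282.97419014 215.62955316]
mid [308.12207262 207.37607063]
jar [296.83111012 236.77056618]
```

View pics/scrop.png

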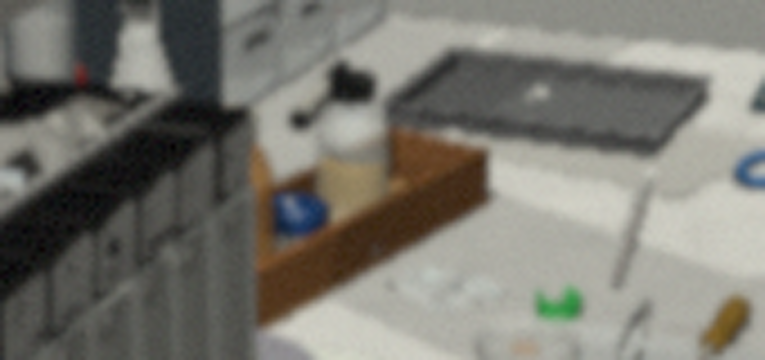

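The side crop shows the mid bottle's black cap at side px (308,208), the blue lid at (297,236) and the tray behind at (350,212). The tall bottle is mostly hidden by the instrument. Colour and depth differ by about 2 mm, so I'll cross-check by triangulating and then plan.

```bash
cat > plan.py <<'E'
from h import *
import sys
def go(x,y,gz,yaw_y=None,o=None):
    """rows entry (units) from present pose to grasp-point (x,y,gz), tool down, tool y at world angle yaw_y deg"""
    o=o or telemetry.get_obs(); q=o["ee_rot"]; R=Rn.from_quat([q[1],q[2],q[3],q[0]]).as_matrix()
    if yaw_y is None: yaw_y=np.degrees(np.arctan2(R[1,1],R[0,1]))
    a=np.radians(yaw_y); Y=np.array([np.cos(a),np.sin(a),0]); Z=np.array([0,0,-1.]); T=np.stack([np.cross(Y,Z),Y,Z],1)
    d=R.T@(np.array([x,y,gz+.155])-o["position"])
    rv=Rn.from_matrix(R.T@T).as_rotvec()
    return (d/.03).round(3),(np.degrees(rv)/6).round(3)
if __name__=="__main__":
    o=telemetry.get_obs(); a=[float(v) for v in sys.argv[1:]]
    print("t",o["time"],"grasp pt",(o["position"]-[0,0,.155]).round(4),"w",round(o["grip_width"],4),"F",o["wrist_force"].round(1)); print(*go(*a))
E
python3 - <<'E'
from meas import *
d=np.load("pics/top0.npy"); im=cv2.imread("pics/top0.png"); W=cloud("top",d)
hsv=cv2.cvtColor(im,cv2.COLOR_BGR2HSV)
# rack outer outline by colour, cast at 40 mm
m=cv2.inRange(hsv,(3,90,30),(20,255,255)); m[:185]=0;m[255:]=0;m[:,:260]=0;m[:,396:]=0
m=cv2.morphologyEx(m,cv2.MORPH_OPEN,np.ones((2,2),np.uint8)); px=np.stack(np.nonzero(m)[::-1],1)
P=np.array([ray("top",p,.039)[:2] for p in px]); print("rack colour",cv2.minAreaRect((P*1000).astype(np.float32)))
# pan / balance by colour not needed; triangulate mid cap & lid
s=cv2.imread("pics/side0.png"); hs=cv2.cvtColor(s,cv2.COLOR_BGR2HSV)
def cen(m,c,r):
    k=np.zeros(m.shape,np.uint8); cv2.circle(k,c,r,255,-1); m=cv2.bitwise_and(m,k)
    n,l,st,ce=cv2.connectedComponentsWithStats(m); i=1+np.argmax(st[1:,4]); return ce[i],st[i]
def tri(a,b):
    Ps=[]
    for n in("top","side"):
        c=optics.camera_params(n); Ps.append(c["mtx"]@np.c_[c["R"],c["t"]])
    X=cv2.triangulatePoints(Ps[0],Ps[1],np.array(a,float).reshape(2,1),np.array(b,float).reshape(2,1)); return (X[:3]/X[3]).ravel().round(4)
b,st=cen(cv2.inRange(s,(0,0,0),(60,60,60)),(308,208),7); print("side cap",b,st, "tri mid",tri((343.15,220.62),b))
b,st=cen(cv2.inRange(hs,(105,90,30),(125,255,255)),(297,237),9); print("side lid",b,st,"tri jar",tri((315.2,217.45),b))
z=W[...,2]; m=(z>.1)&(W[...,0]>.5)&(W[...,1]<-.2)&(W[...,1]>-.5)&(W[...,0]<1); print("cabinet front x",W[m][:,0].min())
m=(z>.1)&(W[...,0]>.4)&(W[...,0]<.7)&(W[...,1]>.38); print("left tall things min y",W[m][:,1].min())
E
python3 plan.py 0.628 0.109 0.25 -12.6
```

```text
t 0.1 grasp pt [ 0.216  -0.6129  0.2491] w 0.0855 F [ 1.3 -0.6  0.4]
[ 2.0951e+01 -1.8130e+01 -8.0000e-03] [-9.000e-03 -6.000e-03 -9.665e+00]Traceback (most recent call last):
  File "<stdin>", line 7, in <module>
  File "h.py", line 12, in ray
    c=optics.camera_params(n); o=-c["R"].T@c["t"]; r=c["R"].T@np.linalg.solve(c["mtx"],[uv[0],uv[1],1.])
ValueError: time passes only in moves, steps and waits
```

```bash
python3 -m crank '[[[5,-4.5,0,0,0,-2.5],[5,-4.5,0,0,0,-2.5],[5,-4.5,0,0,0,-2.5],[10,-9,0,0,0,-5],[10,-9,0,0,0,-5],[10,-9,0,0,0,-5],[10,-9,0,0,0,-5],[15,-13.5,0,0,0,-7.5],[15,-13.5,0,0,0,-7.5],[15,-13.5,0,0,0,-7.5],[15,-13.5,0,0,0,-7.5],[20.95,-18.13,0,0,0,-9.665],[20.95,-18.13,0,0,0,-9.665],[20.95,-18.13,0,0,0,-9.665],[20.95,-18.13,0,0,0,-9.665],[20.95,-18.13,0,0,0,-9.665],[20.95,-18.13,0,0,0,-9.665],[20.95,-18.13,0,0,0,-9.665]]]' 85 40; python3 plan.py 0.628 0.109 0.08 -12.6
```

```text
time: 2.35
position: [0.6276, 0.1076, 0.4047]
ee_rot: [-0.0, 0.781, 0.625, -0.0]
wrist_force: [-0.5, 0.1, 0.4]
grip_width: 0.0856
gripper_force: 0.0
t 2.35 grasp pt [0.6276 0.1076 0.2497] w 0.0856 F [-0.5  0.1  0.4]
[5.200e-02 5.000e-03 5.657e+00] [-0.004  0.003 -0.012]
```

```bash
python3 -m crank '[[[0.05,0,2,0,0,0],[0.05,0,3.5,0,0,0],[0.05,0,4.7,0,0,0],[0.05,0,5.66,0,0,0],[0.05,0,5.66,0,0,0],[0.05,0,5.66,0,0,0]]]' && python3 -m crank '[[[0,0,0,0,0,0],[0,0,0,0,0,0],[0,0,0,0,0,0],[0,0,0,0,0,0],[0,0,0,0,0,0],[0,0,0,0,0,0],[0,0,0,0,0,0],[0,0,0,0,0,0]]]' 0 40; python3 plan.py 0.628 0.109 0.08 -12.6
```

```text
time: 3.1
position: [0.6287, 0.1098, 0.2361]
ee_rot: [0.0, 0.781, 0.625, 0.0]
wrist_force: [-0.4, -1.1, -0.2]
grip_width: 0.0852
gripper_force: 0.0
time: 4.1
position: [0.6287, 0.1104, 0.2362]
ee_rot: [0.0, 0.78, 0.625, 0.001]
wrist_force: [-2.0, -0.1, 8.2]
grip_width: 0.0513
gripper_force: 40.1
t 4.1 grasp pt [0.6287 0.1104 0.0812] w 0.0513 F [-2.  -0.1  8.2]
[-0.051 -0.013  0.04 ] [ 0.016 -0.005  0.002]
```

```bash
python3 -m crank '[[[0,0,-1,0,0,0],[0,0,-2.5,0,0,0],[0,0,-4,0,0,0],[0,0,-5,0,0,0],[0,0,-5,0,0,0],[0,0,-5,0,0,0]]]'; python3 - <<'E'
from h import *
W=cloud("top",np.load("pics/top0.npy")); w=W[215:275,440:495].reshape(-1,3); print("tray floor",np.median(w[:,2]), "bench", np.median(W[260:300,400:430,2]),"cell floor",np.median(W[228:240,362:376,2]))
E
python3 plan.py 0.611 -0.335 0.23 -12.6
```

```text
time: 4.85
position: [0.628, 0.1103, 0.3845]
ee_rot: [-0.0, 0.78, 0.625, -0.0]
wrist_force: [-0.1, 0.5, -2.6]
grip_width: 0.0514
gripper_force: 42.1
tray floor 0.00204207502793343 bench -8.48385930666949e-05 cell floor 0.005135148074208485
t 4.85 grasp pt [0.628  0.1103 0.2295] w 0.0514 F [-0.1  0.5 -2.6]
[-14.609   2.683  -0.016] [-0.004  0.001  0.001]
```

```bash
python3 -m crank '[[[-0.7,0.1,0,0,0,0],[-2,0.4,0,0,0,0],[-3.7,0.7,0,0,0,0],[-5.5,1,0,0,0,0],[-7.3,1.3,0,0,0,0],[-9.1,1.7,0,0,0,0],[-10.9,2,0,0,0,0],[-12.6,2.3,0,0,0,0],[-13.8,2.55,0,0,0,0],[-14.6,2.68,0,0,0,0],[-14.6,2.68,1.2,0,0,0],[-14.6,2.68,2.6,0,0,0],[-14.6,2.68,3.8,0,0,0],[-14.6,2.68,4.5,0,0,0],[-14.6,2.68,4.5,0,0,0],[-14.6,2.68,4.5,0,0,0]]]'; python3 plan.py 0.611 -0.335 0.0785 -12.6
```

```text
time: 6.85
position: [0.6118, -0.3349, 0.2512]
ee_rot: [0.001, 0.78, 0.625, 0.0]
wrist_force: [0.5, -0.6, -0.5]
grip_width: 0.0512
gripper_force: 42.1
t 6.85 grasp pt [ 0.6118 -0.3349  0.0962] w 0.0512 F [ 0.5 -0.6 -0.5]
[-0.008 -0.026  0.589] [0.014 0.005 0.002]
```

```bash
python3 -m crank '[[[0,0,0.3,0,0,0],[0,0,0.5,0,0,0],[0,0,0.59,0,0,0],[0,0,0.59,0,0,0],[0,0,0.59,0,0,0]]]'; python3 -m crank '[[[0,0,0,0,0,0],[0,0,0,0,0,0],[0,0,0,0,0,0],[0,0,0,0,0,0],[0,0,0,0,0,0]]]' 85; python3 -m crank '[[[0,0,-1,0,0,0],[0,0,-2.5,0,0,0],[0,0,-4,0,0,0],[0,0,-5,0,0,0],[0,0,-5,0,0,0],[0,0,-5,0,0,0]]]';  python3 plan.py 0.601 -0.0185 0.23 -12.6
```

```text
time: 7.48
position: [0.6112, -0.3347, 0.2332]
ee_rot: [0.0, 0.78, 0.625, -0.0]
wrist_force: [-5.2, 2.0, 14.1]
grip_width: 0.051
gripper_force: 43.5
time: 8.1
position: [0.6113, -0.3347, 0.2321]
ee_rot: [-0.0, 0.78, 0.625, -0.0]
wrist_force: [-1.2, 0.5, -0.4]
grip_width: 0.0852
gripper_force: 0.0
time: 8.85
position: [0.6111, -0.3346, 0.3816]
ee_rot: [-0.0, 0.78, 0.625, -0.0]
wrist_force: [-0.9, 0.2, -0.1]
grip_width: 0.0852
gripper_force: 0.0
t 8.85 grasp pt [ 0.6111 -0.3346  0.2266] w 0.0852 F [-0.9  0.2 -0.1]
[10.208 -2.626 -0.11 ] [-0.007 -0.002  0.   ]
```

```bash
python3 -m crank '[[[2,-0.5,0,0,0,0],[4,-1,0,0,0,0],[6,-1.5,0,0,0,0],[8,-2.1,0,0,0,0],[10.2,-2.63,0,0,0,0],[10.2,-2.63,0,0,0,0],[10.2,-2.63,0,0,0,0],[10.2,-2.63,1.5,0,0,0],[10.2,-2.63,3,0,0,0],[10.2,-2.63,4.3,0,0,0],[10.2,-2.63,5.05,0,0,0],[10.2,-2.63,5.05,0,0,0],[10.2,-2.63,5.05,0,0,0]]]'; python3 -m crank '[[[0,0,0,0,0,0],[0,0,0,0,0,0],[0,0,0,0,0,0],[0,0,0,0,0,0],[0,0,0,0,0,0],[0,0,0,0,0,0],[0,0,0,0,0,0],[0,0,0,0,0,0]]]' 0 40; python3 -m crank '[[[0,0,-1,0,0,0],[0,0,-2.5,0,0,0],[0,0,-4,0,0,0],[0,0,-5,0,0,0],[0,0,-5,0,0,0],[0,0,-5,0,0,0]]]'; python3 plan.py 0.511 -0.30 0.23 -12.6;
```

```text
time: 10.48
position: [0.6014, -0.0198, 0.2313]
ee_rot: [0.0, 0.781, 0.625, 0.0]
wrist_force: [0.3, -0.4, -0.8]
grip_width: 0.0853
gripper_force: 0.0
time: 11.48
position: [0.6013, -0.0189, 0.2317]
ee_rot: [0.0, 0.78, 0.625, 0.0]
wrist_force: [-2.3, 0.3, 8.4]
grip_width: 0.0456
gripper_force: 39.8
time: 12.22
position: [0.6007, -0.0188, 0.3802]
ee_rot: [-0.0, 0.78, 0.625, -0.0]
wrist_force: [-0.1, 0.6, -1.0]
grip_width: 0.0451
gripper_force: 41.2
t 12.225 grasp pt [ 0.6007 -0.0188  0.2252] w 0.0451 F [-0.1  0.6 -1. ]
[-9.801 -0.875 -0.158] [-0.005  0.001  0.002]
```

```bash
python3 -m crank '[[[-0.7,-0.1,0,0,0,0],[-2,-0.2,0,0,0,0],[-3.7,-0.35,0,0,0,0],[-5.5,-0.5,0,0,0,0],[-7.2,-0.65,0,0,0,0],[-8.7,-0.8,0,0,0,0],[-9.8,-0.88,0,0,0,0],[-9.8,-0.88,0,0,0,0],[-9.8,-0.88,1.2,0,0,0],[-9.8,-0.88,2.6,0,0,0],[-9.8,-0.88,3.8,0,0,0],[-9.8,-0.88,4.5,0,0,0],[-9.8,-0.88,4.8,0,0,0],[-9.8,-0.88,5,0,0,0],[-9.8,-0.88,5.05,0,0,0],[-9.8,-0.88,5.05,0,0,0]]]'; python3 plan.py 0.511 -0.30 0.0737 -12.6;
```

```text
time: 14.22
position: [0.5113, -0.3001, 0.2298]
ee_rot: [0.0, 0.78, 0.625, 0.0]
wrist_force: [-0.6, 1.0, -0.3]
grip_width: 0.045
gripper_force: 41.2
t 14.225 grasp pt [ 0.5113 -0.3001  0.0748] w 0.045 F [-0.6  1.  -0.3]
[ 0.001 -0.012  0.035] [0.008 0.003 0.001]
```

```bash
python3 -m crank '[[[0,0,0.05,0,0,0],[0,0,0.08,0,0,0],[0,0,0.08,0,0,0]]]'; python3 -m crank '[[[0,0,0,0,0,0],[0,0,0,0,0,0],[0,0,0,0,0,0],[0,0,0,0,0,0],[0,0,0,0,0,0]]]' 85; python3 -m crank '[[[0,0,-1,0,0,0],[0,0,-2.5,0,0,0],[0,0,-4,0,0,0],[0,0,-5,0,0,0],[0,0,-6,0,0,0],[0,0,-6,0,0,0]]]';  python3 plan.py 0.561 0.325 0.255 -12.6
```

```text
time: 14.6
position: [0.5114, -0.3002, 0.2286]
ee_rot: [0.001, 0.78, 0.625, 0.0]
wrist_force: [-6.5, 2.6, 25.2]
grip_width: 0.0453
gripper_force: 43.7
time: 15.22
position: [0.5111, -0.3, 0.2267]
ee_rot: [-0.0, 0.78, 0.625, -0.0]
wrist_force: [-0.8, -0.5, -0.5]
grip_width: 0.0849
gripper_force: 0.0
time: 15.98
position: [0.5116, -0.3003, 0.4091]
ee_rot: [0.002, 0.78, 0.625, 0.001]
wrist_force: [0.3, -0.4, -0.2]
grip_width: 0.0849
gripper_force: 0.0
t 15.975 grasp pt [ 0.5116 -0.3003  0.2541] w 0.0849 F [ 0.3 -0.4 -0.2]
[20.701 -2.941 -0.071] [0.036 0.014 0.   ]
```

```bash
python3 -m crank '[[[2,-0.3,0,0,0,0],[4,-0.6,0,0,0,0],[6,-0.85,0,0,0,0],[8,-1.1,0,0,0,0],[10,-1.4,0,0,0,0],[12,-1.7,0,0,0,0],[14,-2,0,0,0,0],[16,-2.3,0,0,0,0],[18,-2.6,0,0,0,0],[20,-2.85,0,0,0,0],[20.7,-2.94,0,0,0,0],[20.7,-2.94,0,0,0,0],[20.7,-2.94,0,0,0,0],[20.7,-2.94,0,0,0,0]]]'; python3 - <<'E'
from meas import *
p,d=optics.snapshot("top"); im=np.ascontiguousarray(p[:,:,::-1]); cv2.imwrite("pics/top1.png",im); W=cloud("top",d)
cv2.imwrite("pics/top1c.png",im[150:320,130:530].repeat(2,0).repeat(2,1))
m=(W[...,2]>.06)&(W[...,0]>.4)&(W[...,0]<.69)&(W[...,1]<-.2)&(W[...,1]>-.42)&(d>0)
n,l,s,c=cv2.connectedComponentsWithStats(m.astype(np.uint8))
for i in range(1,n):
    if s[i,4]>20: print(W[l==i].mean(0).round(3),W[l==i][:,2].max(),s[i])
print("jar",circ_top(im,d,W,(315,216),.033,.05,11))
E
python3 plan.py 0.561 0.325 0.12 -12.6
```

```text
time: 17.73
position: [0.5607, 0.3239, 0.4068]
ee_rot: [0.0, 0.781, 0.625, -0.0]
wrist_force: [0.1, 0.2, 0.1]
grip_width: 0.085
gripper_force: 0.0
[ 0.609 -0.326  0.098] 0.12357682323418602 [469 208  28  24 505]
[ 0.512 -0.293  0.089] 0.11158032154194901 [455 253  24  21 365]
[ 0.405 -0.397  0.071] 0.07615694847204584 [501 309  20   5  95]
jar (array([0.6158, 0.0389, 0.0407]), np.float64(0.0451), array([0.6157, 0.0389]))
t 17.775 grasp pt [0.5607 0.324  0.2519] w 0.085 F [ 0.3 -0.3  0.3]
[3.500e-02 2.000e-03 4.397e+00] [-0.     0.002 -0.013]
```

View pics/top1c.png

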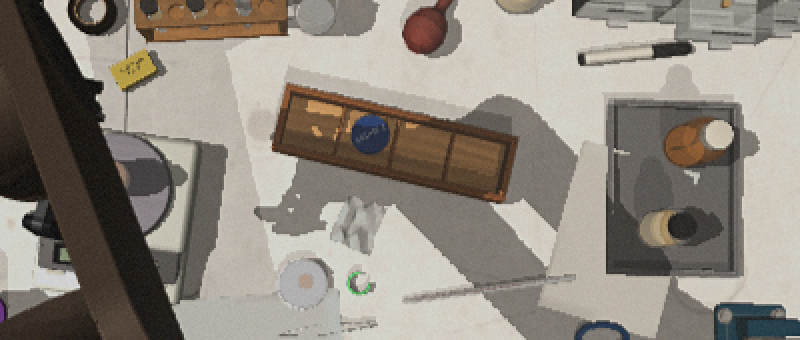

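Both bottles stand upright on the tray, at crop px (718,135) and (683,227). The jar is alone in the rack at (370,134). Next is the weighed bottle.

```bash
python3 -m crank '[[[0,0,1.5,0,0,0],[0,0,2.8,0,0,0],[0,0,3.8,0,0,0],[0,0,4.4,0,0,0],[0,0,4.4,0,0,0],[0,0,4.4,0,0,0]]]' && python3 -m crank '[[[0,0,0,0,0,0],[0,0,0,0,0,0],[0,0,0,0,0,0],[0,0,0,0,0,0],[0,0,0,0,0,0],[0,0,0,0,0,0],[0,0,0,0,0,0],[0,0,0,0,0,0],[0,0,0,0,0,0]]]' 0 40; python3 -m crank '[[[0,0,-1,0,0,0],[0,0,-2.5,0,0,0],[0,0,-3.7,0,0,0],[0,0,-4.4,0,0,0],[0,0,-4.4,0,0,0]]]'; python3 plan.py 0.5855 -0.085 0.25 -12.6
```

```text
time: 18.52
position: [0.561, 0.3254, 0.276]
ee_rot: [0.0, 0.78, 0.625, 0.001]
wrist_force: [0.3, 0.3, 0.8]
grip_width: 0.0846
gripper_force: 0.0
time: 19.65
position: [0.5607, 0.3254, 0.2754]
ee_rot: [0.0, 0.78, 0.625, 0.0]
wrist_force: [-0.7, -0.3, 7.2]
grip_width: 0.0394
gripper_force: 39.3
time: 20.27
position: [0.5608, 0.3255, 0.4085]
ee_rot: [0.0, 0.78, 0.625, 0.002]
wrist_force: [0.2, -0.3, -0.9]
grip_width: 0.039
gripper_force: 40.6
t 20.275 grasp pt [0.5608 0.3255 0.2535] w 0.039 F [ 0.2 -0.3 -0.9]
[-13.174   3.786   0.1  ] [ 0.023 -0.02   0.001]
```

```bash
python3 -m crank '[[[-0.7,0.2,0,0,0,0],[-2,0.6,0,0,0,0],[-3.7,1.1,0,0,0,0],[-5.5,1.6,0,0,0,0],[-7.3,2.1,0,0,0,0],[-9.1,2.6,0,0,0,0],[-10.9,3.15,0,0,0,0],[-12.4,3.6,0,0,0,0],[-13.17,3.79,0,0,0,0],[-13.17,3.79,0,0,0,0],[-13.17,3.79,0,0,0,0],[-13.17,3.79,1.5,0,0,0],[-13.17,3.79,3,0,0,0],[-13.17,3.79,4.5,0,0,0],[-13.17,3.79,5.3,0,0,0],[-13.17,3.79,5.8,0,0,0],[-13.17,3.79,6.1,0,0,0],[-13.17,3.79,6.1,0,0,0],[-13.17,3.79,6.1,0,0,0]]]'; python3 plan.py 0.5855 -0.085 0.0664 -12.6
```

```text
time: 22.65
position: [0.5857, -0.0851, 0.2246]
ee_rot: [0.0, 0.78, 0.625, 0.0]
wrist_force: [-0.2, -0.2, -0.3]
grip_width: 0.0389
gripper_force: 40.6
t 22.65 grasp pt [ 0.5857 -0.0851  0.0696] w 0.0389 F [-0.2 -0.2 -0.3]
[ 0.003 -0.007  0.108] [ 0.012 -0.     0.001]
```

```bash
python3 -m crank '[[[0,0,0.07,0,0,0],[0,0,0.13,0,0,0],[0,0,0.13,0,0,0]]]'; python3 -m crank '[[[0,0,0,0,0,0],[0,0,0,0,0,0],[0,0,0,0,0,0],[0,0,0,0,0,0],[0,0,0,0,0,0],[0,0,0,0,0,0]]]' 85; python3 -m crank '[[[0,0,-1,0,0,0],[0,0,-2.5,0,0,0],[0,0,-4,0,0,0],[0,0,-5,0,0,0],[0,0,-5,0,0,0],[0,0,-5,0,0,0]]]';  python3 plan.py 0.616 0.0397 0.18 77.4
```

```text
time: 23.02
position: [0.5859, -0.0853, 0.2211]
ee_rot: [0.001, 0.78, 0.625, 0.001]
wrist_force: [-1.6, 0.6, 16.1]
grip_width: 0.0393
gripper_force: 41.8
time: 23.78
position: [0.5853, -0.0851, 0.2199]
ee_rot: [-0.0, 0.78, 0.625, -0.0]
wrist_force: [0.0, 0.2, -0.2]
grip_width: 0.0853
gripper_force: 0.0
time: 24.52
position: [0.585, -0.0851, 0.3694]
ee_rot: [-0.0, 0.78, 0.625, -0.0]
wrist_force: [0.2, 1.4, 0.1]
grip_width: 0.0851
gripper_force: 0.0
t 24.525 grasp pt [ 0.585  -0.0851  0.2144] w 0.0851 F [0.2 1.4 0.1]
[4.284 0.1   1.147] [-4.0e-03 -4.0e-03 -1.5e+01]
```

```bash
python3 -m crank '[[[1.5,0,0,0,0,-1.7],[3,0.1,0,0,0,-3.4],[4.28,0.1,0,0,0,-5.1],[4.28,0.1,0,0,0,-6.8],[4.28,0.1,0.3,0,0,-8.5],[4.28,0.1,0.6,0,0,-10.2],[4.28,0.1,0.9,0,0,-11.9],[4.28,0.1,1.15,0,0,-13.6],[4.28,0.1,1.15,0,0,-15],[4.28,0.1,1.15,0,0,-15],[4.28,0.1,1.15,0,0,-15],[4.28,0.1,1.15,0,0,-15]]]';  python3 plan.py 0.616 0.0397 0.039 77.4
```

```text
time: 26.02
position: [0.6162, 0.0395, 0.3352]
ee_rot: [-0.0, 0.111, 0.994, -0.0]
wrist_force: [-0.0, -0.8, 0.2]
grip_width: 0.0849
gripper_force: 0.0
t 26.025 grasp pt [0.6162 0.0395 0.1802] w 0.0849 F [-0.  -0.8  0.2]
[6.000e-03 4.000e-03 4.707e+00] [-0.001 -0.003 -0.019]
```

```bash
python3 -m crank '[[[0,0,1.5,0,0,0],[0,0,2.8,0,0,0],[0,0,3.8,0,0,0],[0,0,4.5,0,0,0],[0,0,4.77,0,0,0],[0,0,4.77,0,0,0],[0,0,4.77,0,0,0]]]' && python3 -m crank '[[[0,0,0,0,0,0],[0,0,0,0,0,0],[0,0,0,0,0,0],[0,0,0,0,0,0],[0,0,0,0,0,0],[0,0,0,0,0,0],[0,0,0,0,0,0],[0,0,0,0,0,0],[0,0,0,0,0,0]]]' 0 40;  python3 plan.py 0.55 0.325 0.039 77.4
```

```text
time: 26.9
position: [0.6167, 0.0395, 0.1932]
ee_rot: [0.001, 0.11, 0.994, 0.0]
wrist_force: [-0.9, -0.1, -0.0]
grip_width: 0.0847
gripper_force: 0.0
time: 28.02
position: [0.6164, 0.0395, 0.193]
ee_rot: [0.0, 0.11, 0.994, 0.0]
wrist_force: [-1.4, -0.2, 9.6]
grip_width: 0.0441
gripper_force: 39.4
t 28.025 grasp pt [0.6164 0.0395 0.038 ] w 0.0441 F [-1.4 -0.2  9.6]
[ 4.237  8.803 -0.034] [ 0.002  0.007 -0.001]
```

```bash
python3 -m crank '[[[0,0,-1,0,0,0],[0,0,-2.5,0,0,0],[0,0,-4,0,0,0],[0,0,-5,0,0,0],[0,0,-5,0,0,0],[0,0,-5,0,0,0]]]';  python3 - <<'E'
from meas import *
p,d=optics.snapshot("top"); im=np.ascontiguousarray(p[:,:,::-1]); cv2.imwrite("pics/top2.png",im); W=cloud("top",d)
print("pan depth",circ_top(im,d,W,(188,243),.0525,.07,36))
c=im[195:315,140:245]; cv2.imwrite("pics/pan2.png",cv2.resize(c,None,fx=5,fy=5,interpolation=cv2.INTER_CUBIC))
print(ray("top",(188.6,243.6),.06))
g=cv2.GaussianBlur(cv2.cvtColor(im,cv2.COLOR_BGR2GRAY),(3,3),0)
# radial edges: pan darker than housing -> strongest rise along rays
pts=[]
for a in np.radians(range(0,360,5)):
    r=np.arange(20,34,.25); x=188.6+r*np.cos(a); y=243.6+r*np.sin(a)
    v=cv2.remap(g,x.astype(np.float32)[None],y.astype(np.float32)[None],cv2.INTER_LINEAR)[0].astype(float)
    k=np.argmax(v[4:]-v[:-4])+2; pts.append((x[k],y[k],r[k]))
pts=np.array(pts); 
X=np.array([ray("top",q[:2],.059)[:2] for q in pts])
for _ in range(4):
    A=np.c_[2*X,np.ones(len(X))]; s=np.linalg.lstsq(A,(X**2).sum(1),rcond=None)[0]; R=np.sqrt(s[2]+s[0]**2+s[1]**2); e=abs(np.hypot(*(X-s[:2]).T)-R); X=X[e<max(.002,2*np.median(e))]
print("pan colour",s[:2],R,len(X))
E
python3 plan.py 0.55 0.325 0.188 77.4
```

```text
time: 28.78
position: [0.6159, 0.0395, 0.3417]
ee_rot: [-0.0, 0.11, 0.994, -0.0]
wrist_force: [0.4, -0.4, -1.3]
grip_width: 0.0441
gripper_force: 41.1
pan depth (array([0.5512, 0.3254, 0.0585]), np.float64(0.1195), array([0.5521, 0.3266]))
[0.55190101 0.32459668 0.06      ]
pan colour [0.55280552 0.32542177] 0.063159681742885 60
t 28.825 grasp pt [0.6158 0.0395 0.1863] w 0.0441 F [ 0.2  0.5 -0.4]
[ 4.217  8.809 -0.055] [-0.004 -0.015  0.   ]
```

View pics/pan2.png

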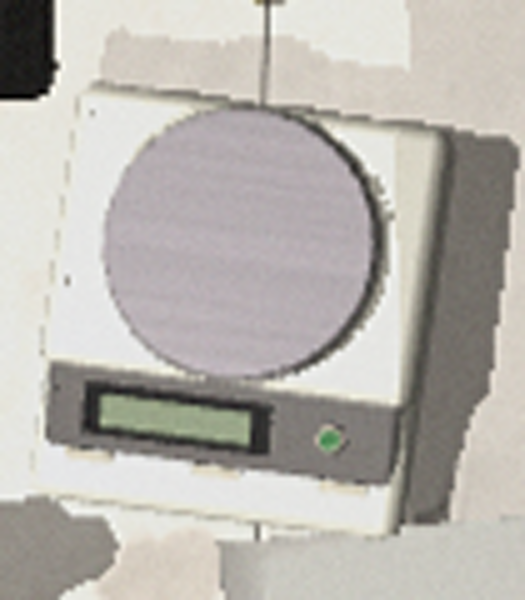

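The pan is empty and clear, with its centre at crop px (240,242), which is world (0.552, 0.3255). The jar goes there next.

```bash
python3 -m crank '[[[0.4,0.8,0,0,0,0],[1.1,2.3,0,0,0,0],[1.9,4,0,0,0,0],[2.7,5.7,0,0,0,0],[3.5,7.3,0,0,0,0],[4,8.4,0,0,0,0],[4.15,8.84,0,0,0,0],[4.15,8.84,0,0,0,0],[4.15,8.84,0,0,0,0],[4.15,8.84,1,0,0,0],[4.15,8.84,2,0,0,0],[4.15,8.84,2.6,0,0,0],[4.15,8.84,3,0,0,0],[4.15,8.84,3,0,0,0],[4.15,8.84,3,0,0,0]]]'; python3 plan.py 0.552 0.3255 0.092 77.4
```

```text
time: 30.7
position: [0.553, 0.3256, 0.2531]
ee_rot: [0.0, 0.11, 0.994, 0.0]
wrist_force: [-1.2, 0.2, -0.2]
grip_width: 0.0442
gripper_force: 41.1
t 30.7 grasp pt [0.553  0.3256 0.0981] w 0.0442 F [-1.2  0.2 -0.2]
[ 0.03  -0.011  0.204] [ 0.007  0.009 -0.   ]
```

```bash
python3 -m crank '[[[0.03,0,0.1,0,0,0],[0.03,0,0.2,0,0,0],[0.03,0,0.23,0,0,0],[0.03,0,0.23,0,0,0]]]'; python3 plan.py 0.552 0.3255 0.092 77.4
```

```text
time: 31.2
position: [0.5518, 0.3259, 0.247]
ee_rot: [0.0, 0.11, 0.994, 0.0]
wrist_force: [-7.3, -3.0, 22.8]
grip_width: 0.0438
gripper_force: 43.4
t 31.2 grasp pt [0.5518 0.3259 0.092 ] w 0.0438 F [-7.3 -3.  22.8]
[-0.01 -0.01 -0.  ] [0.007 0.008 0.002]
```

```bash
python3 -m crank '[[[0,0,0,0,0,0],[0,0,0,0,0,0],[0,0,0,0,0,0],[0,0,0,0,0,0],[0,0,0,0,0,0],[0,0,0,0,0,0]]]' 85; python3 -m crank '[[[0,0,-0.8,0,0,0],[0,0,-2.3,0,0,0],[0,0,-4,0,0,0],[0,0,-5.3,0,0,0],[0,0,-5.3,0,0,0],[0,0,-5.3,0,0,0]]]';  python3 plan.py 0.5112 -0.3001 0.25 -12.6
```

```text
time: 31.95
position: [0.5517, 0.3257, 0.2454]
ee_rot: [-0.0, 0.11, 0.994, -0.0]
wrist_force: [-0.4, -0.6, 0.5]
grip_width: 0.0851
gripper_force: 0.0
time: 32.7
position: [0.5515, 0.3256, 0.4039]
ee_rot: [-0.0, 0.11, 0.994, -0.0]
wrist_force: [-0.3, 0.3, -0.6]
grip_width: 0.0849
gripper_force: 0.0
t 32.7 grasp pt [0.5515 0.3256 0.2489] w 0.0849 F [-0.3  0.3 -0.6]
[ -3.239 -20.646  -0.031] [-6.0e-03 -0.0e+00  1.5e+01]
```

```bash
python3 -m crank '[[[-0.3,-2,0,0,0,1.3],[-0.6,-4,0,0,0,2.7],[-0.9,-6,0,0,0,4.1],[-1.25,-8,0,0,0,5.5],[-1.55,-10,0,0,0,6.9],[-1.9,-12,0,0,0,8.3],[-2.2,-14,0,0,0,9.7],[-2.5,-16,0,0,0,11.1],[-2.8,-18,0,0,0,12.6],[-3.1,-19.8,0,0,0,14],[-3.24,-20.65,0,0,0,15],[-3.24,-20.65,0,0,0,15],[-3.24,-20.65,0,0,0,15],[-3.24,-20.65,0,0,0,15],[-3.24,-20.65,0,0,0,15]]]'; python3 - <<'E'
from meas import *
p,d=optics.snapshot("top"); im=np.ascontiguousarray(p[:,:,::-1]); cv2.imwrite("pics/top3.png",im); W=cloud("top",d)
cv2.imwrite("pics/top3c.png",im[150:320,130:530].repeat(2,0).repeat(2,1))
print("jar",circ_top(im,d,W,(188,240),.085,.105,25)); print("weighed",circ_top(im,d,W,(374,225),.085,.11,18))
print("pan",circ_top(im,d,W,(188,243),.0525,.11,36))
print("rack",rect(W,d,(255,405,180,260),.028,.05))
hsv=cv2.cvtColor(im,cv2.COLOR_BGR2HSV); m=cv2.inRange(hsv,(105,90,30),(125,255,255)); k=np.zeros_like(m); cv2.circle(k,(188,240),20,255,-1)
M=cv2.moments(m&k,True); print("lid colour",ray("top",(M["m10"]/M["m00"],M["m01"]/M["m00"]),.096).round(4))
E
python3 plan.py 0.5112 -0.3001 0.0722 -12.6
```

```text
time: 34.58
position: [0.5116, -0.2993, 0.4044]
ee_rot: [-0.0, 0.78, 0.626, 0.0]
wrist_force: [0.2, -0.6, -0.5]
grip_width: 0.0847
gripper_force: 0.0
jar (array([0.5507, 0.3214, 0.0942]), np.float64(0.0454), array([0.5506, 0.3215]))
weighed (array([ 0.5852, -0.0847,  0.0927]), np.float64(0.0254), array([ 0.5849, -0.0848]))
pan (array([0.5509, 0.3251, 0.0591]), np.float64(0.1195), array([0.5507, 0.3243]))
rack (((609.451171875, 12.110031127929688), (276.051025390625, 79.43338775634766), 77.43236541748047), np.float64(0.03844173005926489))
lid colour [0.5522 0.3237 0.096 ]
t 34.625 grasp pt [ 0.5116 -0.2994  0.2494] w 0.0847 F [ 0.7 -0.1 -0.5]
[-0.025 -0.009  5.908] [ 0.    -0.     0.013]
```

View pics/top3c.png

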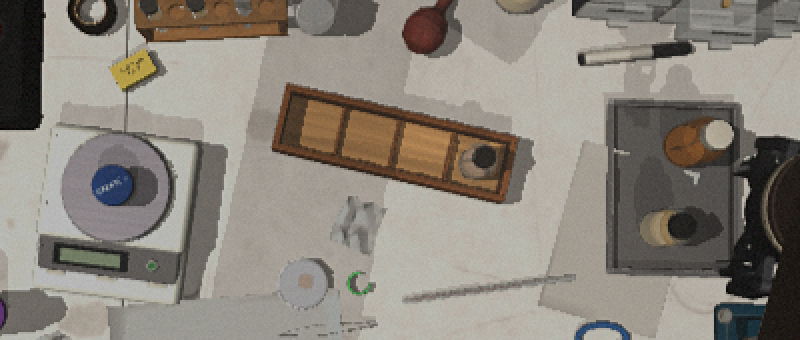

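The jar is centred on the pan at crop px (112,186). The weighed bottle stands in the end cell at (484,157). The other two bottles are still upright on the tray. Next I'll return the mid bottle.

```bash
python3 -m crank '[[[0,0,1.5,0,0,0],[0,0,3,0,0,0],[0,0,4.5,0,0,0],[0,0,5.4,0,0,0],[0,0,5.9,0,0,0],[0,0,5.9,0,0,0],[0,0,5.9,0,0,0]]]' && python3 -m crank '[[[0,0,0,0,0,0],[0,0,0,0,0,0],[0,0,0,0,0,0],[0,0,0,0,0,0],[0,0,0,0,0,0],[0,0,0,0,0,0],[0,0,0,0,0,0],[0,0,0,0,0,0]]]' 0 40; python3 plan.py; python3 -m crank '[[[0,0,-1,0,0,0],[0,0,-2.5,0,0,0],[0,0,-4,0,0,0],[0,0,-5,0,0,0],[0,0,-5,0,0,0],[0,0,-5,0,0,0]]]'; python3 plan.py 0.6012 -0.0195 0.22 -12.6;
```

```text
time: 35.5
position: [0.5119, -0.3003, 0.2285]
ee_rot: [0.001, 0.78, 0.625, 0.0]
wrist_force: [0.3, 0.2, 0.1]
grip_width: 0.0848
gripper_force: 0.0
time: 36.5
position: [0.5116, -0.3002, 0.2281]
ee_rot: [0.0, 0.78, 0.625, 0.0]
wrist_force: [-1.6, 0.1, 8.0]
grip_width: 0.0452
gripper_force: 39.7
t 36.5 grasp pt [ 0.5116 -0.3002  0.0731] w 0.0452 F [-1.6  0.1  8. ]
time: 37.25
position: [0.5112, -0.2999, 0.3769]
ee_rot: [-0.0, 0.78, 0.625, -0.0]
wrist_force: [-0.2, 0.3, -0.5]
grip_width: 0.0453
gripper_force: 41.1
t 37.25 grasp pt [ 0.5112 -0.2999  0.2219] w 0.0453 F [-0.2  0.3 -0.5]
[9.776 0.891 0.064] [-0.006 -0.002  0.   ]Traceback (most recent call last):
  File "plan.py", line 13, in <module>
    print("t",o["time"],"grasp pt",(o["position"]-[0,0,.155]).round(4),"w",round(o["grip_width"],4),"F",o["wrist_force"].round(1)); print(*go(*a))
                                                                                                                                           ~~^^^^
TypeError: go() missing 3 required positional arguments: 'x', 'y', and 'gz'
```

```bash
python3 -m crank '[[[0.7,0.1,0,0,0,0],[2,0.2,0,0,0,0],[3.7,0.35,0,0,0,0],[5.5,0.5,0,0,0,0],[7.2,0.65,0,0,0,0],[8.7,0.8,0,0,0,0],[9.78,0.89,0,0,0,0],[9.78,0.89,0,0,0,0],[9.78,0.89,0,0,0,0],[9.78,0.89,1.2,0,0,0],[9.78,0.89,2.6,0,0,0],[9.78,0.89,3.6,0,0,0],[9.78,0.89,4.3,0,0,0],[9.78,0.89,4.7,0,0,0],[9.78,0.89,4.8,0,0,0],[9.78,0.89,4.8,0,0,0],[9.78,0.89,4.8,0,0,0]]]'; python3 plan.py 0.6012 -0.0195 0.0761 -12.6;
```

```text
time: 39.38
position: [0.6018, -0.0196, 0.2342]
ee_rot: [0.0, 0.78, 0.625, 0.0]
wrist_force: [0.3, 0.2, -0.9]
grip_width: 0.045
gripper_force: 41.1
t 39.375 grasp pt [ 0.6018 -0.0196  0.0792] w 0.045 F [ 0.3  0.2 -0.9]
[ 0.    -0.021  0.104] [ 0.012 -0.002 -0.   ]
```

```bash
python3 -m crank '[[[0,0,0.07,0,0,0],[0,0,0.13,0,0,0],[0,0,0.13,0,0,0]]]'; python3 -m crank '[[[0,0,0,0,0,0],[0,0,0,0,0,0],[0,0,0,0,0,0],[0,0,0,0,0,0],[0,0,0,0,0,0],[0,0,0,0,0,0]]]' 85; python3 -m crank '[[[0,0,-1,0,0,0],[0,0,-2.5,0,0,0],[0,0,-4,0,0,0],[0,0,-5,0,0,0],[0,0,-5,0,0,0],[0,0,-5,0,0,0]]]';  python3 plan.py 0.6112 -0.3347 0.225 -12.6
```

```text
time: 39.75
position: [0.6017, -0.0195, 0.2311]
ee_rot: [0.0, 0.78, 0.625, 0.0]
wrist_force: [-7.5, 1.8, 26.1]
grip_width: 0.0453
gripper_force: 43.7
time: 40.5
position: [0.6015, -0.0196, 0.2295]
ee_rot: [-0.0, 0.78, 0.625, -0.0]
wrist_force: [0.1, -1.0, 0.5]
grip_width: 0.085
gripper_force: 0.0
time: 41.25
position: [0.6012, -0.0196, 0.379]
ee_rot: [-0.0, 0.78, 0.625, -0.0]
wrist_force: [0.1, -0.4, -0.1]
grip_width: 0.0848
gripper_force: 0.0
t 41.25 grasp pt [ 0.6012 -0.0196  0.224 ] w 0.0848 F [ 0.1 -0.4 -0.1]
[-10.179   2.616  -0.036] [-0.006  0.001  0.   ]
```

```bash
python3 -m crank '[[[-2,0.5,0,0,0,0],[-4,1,0,0,0,0],[-6,1.5,0,0,0,0],[-8,2.1,0,0,0,0],[-10.18,2.62,0,0,0,0],[-10.18,2.62,0,0,0,0],[-10.18,2.62,0,0,0,0],[-10.18,2.62,1.5,0,0,0],[-10.18,2.62,3,0,0,0],[-10.18,2.62,4.3,0,0,0],[-10.18,2.62,4.85,0,0,0],[-10.18,2.62,4.85,0,0,0],[-10.18,2.62,4.85,0,0,0]]]'; python3 -m crank '[[[0,0,0,0,0,0],[0,0,0,0,0,0],[0,0,0,0,0,0],[0,0,0,0,0,0],[0,0,0,0,0,0],[0,0,0,0,0,0],[0,0,0,0,0,0],[0,0,0,0,0,0]]]' 0 40; python3 -m crank '[[[0,0,-1,0,0,0],[0,0,-2.5,0,0,0],[0,0,-4,0,0,0],[0,0,-5,0,0,0],[0,0,-5,0,0,0],[0,0,-5,0,0,0]]]'; python3 plan.py 0.6287 0.1095 0.225 -12.6;
```

```text
time: 42.88
position: [0.6123, -0.3347, 0.2356]
ee_rot: [0.001, 0.78, 0.625, 0.0]
wrist_force: [0.2, -0.0, -0.1]
grip_width: 0.0848
gripper_force: 0.0
time: 43.88
position: [0.6117, -0.335, 0.2351]
ee_rot: [0.0, 0.78, 0.625, 0.0]
wrist_force: [-3.0, 0.9, 8.8]
grip_width: 0.0514
gripper_force: 40.1
time: 44.62
position: [0.6113, -0.3346, 0.3834]
ee_rot: [-0.0, 0.78, 0.625, -0.0]
wrist_force: [0.3, 0.7, -1.2]
grip_width: 0.0513
gripper_force: 42.0
t 44.625 grasp pt [ 0.6113 -0.3346  0.2284] w 0.0513 F [ 0.3  0.7 -1.2]
[14.575 -2.664  0.12 ] [-0.006 -0.002 -0.001]
```

```bash
python3 -m crank '[[[0.7,-0.1,0,0,0,0],[2,-0.4,0,0,0,0],[3.7,-0.7,0,0,0,0],[5.5,-1,0,0,0,0],[7.3,-1.3,0,0,0,0],[9.1,-1.7,0,0,0,0],[10.9,-2,0,0,0,0],[12.6,-2.3,0,0,0,0],[13.8,-2.55,0,0,0,0],[14.57,-2.65,0,0,0,0],[14.57,-2.65,0,0,0,0],[14.57,-2.65,0,0,0,0],[14.57,-2.65,1.2,0,0,0],[14.57,-2.65,2.6,0,0,0],[14.57,-2.65,3.5,0,0,0],[14.57,-2.65,4,0,0,0],[14.57,-2.65,4.4,0,0,0],[14.57,-2.65,4.7,0,0,0],[14.57,-2.65,4.7,0,0,0],[14.57,-2.65,4.7,0,0,0]]]'; python3 plan.py 0.6287 0.1095 0.0831 -12.6;
```

```text
time: 47.12
position: [0.6296, 0.1092, 0.2436]
ee_rot: [0.0, 0.78, 0.625, 0.0]
wrist_force: [-0.3, -0.3, -1.0]
grip_width: 0.0511
gripper_force: 42.0
t 47.125 grasp pt [0.6296 0.1092 0.0886] w 0.0511 F [-0.3 -0.3 -1. ]
[ 0.002 -0.031  0.184] [ 0.008 -0.003  0.002]
```

```bash
python3 -m crank '[[[0,0,0.1,0,0,0],[0,0,0.17,0,0,0],[0,0,0.21,0,0,0],[0,0,0.21,0,0,0]]]'; python3 -m crank '[[[0,0,0,0,0,0],[0,0,0,0,0,0],[0,0,0,0,0,0],[0,0,0,0,0,0],[0,0,0,0,0,0],[0,0,0,0,0,0]]]' 85; python3 -m crank '[[[0,0,-1,0,0,0],[0,0,-2.5,0,0,0],[0,0,-4,0,0,0],[0,0,-5.5,0,0,0],[-2,0.5,-5.5,0,0,0],[-4,1,-5.5,0,0,0],[-6,1.5,-5.5,0,0,0],[-8,2,-5.5,0,0,0],[-10,2.5,-5.5,0,0,0],[-12,2.6,-5.5,0,0,0],[-14,2.7,-5.5,0,0,0],[-14,2.7,-5.5,0,0,0],[-14,2.7,-5.5,0,0,0]]]'; python3 - <<'E'
from meas import *
p,d=optics.snapshot("top"); im=np.ascontiguousarray(p[:,:,::-1]); cv2.imwrite("pics/top4.png",im); W=cloud("top",d)
cv2.imwrite("pics/top4c.png",im[150:320,130:530].repeat(2,0).repeat(2,1))
print("tall",circ_top(im,d,W,(285,207),.112,.13)); print("mid",circ_top(im,d,W,(343,220),.1,.12))
print("jar",circ_top(im,d,W,(188,240),.085,.105,25)); print("weighed",circ_top(im,d,W,(374,225),.085,.11,18))
o=telemetry.get_obs(); print(o["time"],o["position"],o["grip_width"])
E
```

```text
time: 47.62
position: [0.6294, 0.1093, 0.2381]
ee_rot: [0.0, 0.78, 0.625, 0.0]
wrist_force: [-6.8, -0.8, 21.7]
grip_width: 0.0512
gripper_force: 44.0
time: 48.38
position: [0.6293, 0.1092, 0.2366]
ee_rot: [-0.0, 0.78, 0.625, -0.0]
wrist_force: [0.5, -0.4, -0.2]
grip_width: 0.0847
gripper_force: 0.0
time: 50.0
position: [0.6166, -0.3185, 0.4015]
ee_rot: [-0.0, 0.781, 0.625, 0.0]
wrist_force: [-0.1, 0.6, -0.4]
grip_width: 0.0853
gripper_force: 0.0
tall (array([0.6268, 0.107 , 0.1205]), np.float64(0.0332), array([0.6267, 0.1069]))
mid (array([ 0.6002, -0.021 ,  0.1074]), np.float64(0.0291), array([ 0.5994, -0.0211]))
jar (array([0.5507, 0.3216, 0.0942]), np.float64(0.0457), array([0.5511, 0.3213]))
weighed (array([ 0.5852, -0.0847,  0.0925]), np.float64(0.0255), array([ 0.5849, -0.0849]))
50.05 [ 0.61686443 -0.31772714  0.40158573] 0.08496906548921636
```

View pics/top4c.png

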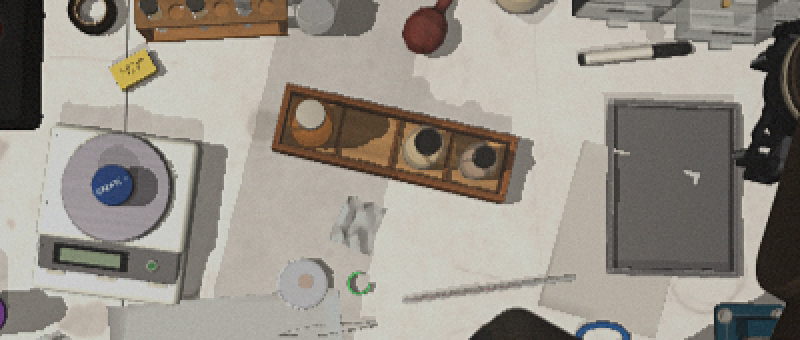

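The tall bottle at (310,113), the mid bottle at (428,141) and the weighed bottle at (484,157) all stand upright in their cells. The jar is on the pan at (112,186), the tray is empty, and the arm is clear of everything. I'm handing in.

```bash
python3 -c "
from cell import bot
print(bot.sign_off())"
```

```text
the job is handed in; nothing more can be done
None
```

I handed the job in with about 50 s on the robot clock: the jar is within about 4 mm of the pan's centre, the weighed bottle is in the empty end cell, and the tall and mid bottles are back in their own cells, all upright and let go in the last picture.

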